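# Clear the landing mat and present the trackball's ball

## Task

First clear the round mat: put the stray orange tin upright in the empty lit place of the row on the low shelf, in line with the other two tins, set down gently and let go. Then lift the ball dish off its stand by its handle, carry it level over the middle of the mat and turn it a quarter turn (either way), so that its handle lies square across the direction of the stripe on the stand, keeping the loose red ball in the middle of the dish. Finish still holding the dish there, level and still, its underside about 12 cm above the desk, and leave everything else where it was.

Things in the scene. Friction and masses are not known exactly. Their poses are not given: they have to be found in the camera images.
- tin: Stray orange tin with a white band: upright cylinder 44 mm across, 70 mm tall, about 0.12 kg. Starts standing on the mat. Origin at the centre of its underside, z up.
- shelf: Low fixed shelf: dark wood board 90 mm (its x) by 240 mm (its y), top surface 40 mm above the desk, violet light strips along both long edges. Origin on the desk under its centre. It holds one row of three places along its y, at y = -66, 0 and +66 mm, x = 0. Neighbouring tins leave 22 mm between them, so a gripper fits best closing along the shelf's x, across the row. It may stand left or right of the robot.
- gap: The empty place of the row: a flat glowing cyan ring 48 mm across on the shelf's top (under 1 mm thick). Origin at its centre at the height of the board's top. Any of the three places may be the empty one.
- tin_blue: Blue tin, same size as the orange one, loose, already in the row on the shelf; to be left alone. Origin at the centre of its underside.
- tin_green: Green tin, same size, loose, already in the row on the shelf; to be left alone. Origin at the centre of its underside.
- mat: Round fixed landing mat, black with a magenta edge, 120 mm across, 3 mm thick, in front of the robot. Origin at its centre on the desk.
- stand: Fixed black dish stand, 100 mm (its x) by 150 mm (its y), 15 mm tall, with a cyan stripe along the middle of its top, along its y. Origin on the desk under its centre. The dish starts on it, centred, the dish's handle above and along the stripe.
- dish: Loose white dish with magenta rim, 139 mm across, about 0.18 kg: a shallow 10 degree cone inside, on a black foot 66 mm across; rim 29 mm high. A fixed steel handle bridges it like a basket's, along the dish's y axis, from rim to rim, posts at y = -66 and +66 mm. Origin at the centre of the foot's underside, z up through the dish's middle.
- grip (a point): Middle of the black rubber grip on the dish's handle, 102 mm above the dish's underside, on the dish's centre line. The grip is 16 mm thick (dish x), 50 mm long (dish y), 22 mm tall: pinch it from above, closing along the dish's x. 36 mm of free space below it down to the ball; the handle is the highest part (113 mm).
- ball_center (a point): Centre of the red trackball ball, 40 mm across, about 0.045 kg, loose in the dish; when at rest in the middle it is 34 mm above the dish's underside. It rolls freely and returns to the middle only while the dish is level and moves gently.
- phone: Black phone lying on the desk, 74 x 150 x 8 mm, bystander.
- mouse: Dark grey mouse, about 70 mm long and 34 mm tall, bystander.
- usb: White USB stick, 20 x 56 x 9 mm, lying between the robot and the mat, bystander.

How it is judged:
On the way, in this order (a step that is already met when the one before it is completed fails the run):
1. the orange tin stands released in the empty place of the row (horizontal distance between tin and gap below 0.012 m and z of tin in the frame of shelf between 0.034 and 0.046 m and angle between tin's own z axis and vertical below 0.1 rad and contact force between the fingers and tin below 0.1 N and linear speed of tin below 0.03 m/s), for 0.3 s.
2. the dish is lifted off its stand by the gripper with the ball in its middle (height (world z) of dish above 0.05 m and contact force between the fingers and dish above 0.5 N and z of ball_center in the frame of dish above 0.025 m and not (x of ball_center in the frame of dish above 0.02 m or x of ball_center in the frame of dish below -0.02 m or y of ball_center in the frame of dish above 0.02 m or y of ball_center in the frame of dish below -0.02 m)), for 0.2 s.
At the end, for the whole second after the job is handed in: Tin upright, released, within 12 mm of the empty place. Dish gripped and still, within 30 mm of above the mat's centre, underside 80 to 170 mm above the desk, level and its handle square to the stripe (0.1 and 0.15 rad), ball within 12 mm of the middle along each dish axis (all of step 1 and horizontal distance between dish and mat below 0.03 m and height (world z) of dish between 0.08 and 0.17 m and angle between the y axis of dish and the x axis of stand, either way round below 0.15 rad and angle between dish's own z axis and vertical below 0.1 rad and z of ball_center in the frame of dish above 0.025 m and not (x of ball_center in the frame of dish above 0.012 m or x of ball_center in the frame of dish below -0.012 m or y of ball_center in the frame of dish above 0.012 m or y of ball_center in the frame of dish below -0.012 m) and contact force between the fingers and dish above 0.5 N and linear speed of dish below 0.03 m/s and angular speed of dish below 0.2 rad/s); the arm keeps its last pose, push and grip.
It fails at once if the ball rolls more than 30 mm from the middle of the dish or out of it, or the dish is tipped more than 0.3 rad (not (z of ball_center in the frame of dish above 0.025 m and not (x of ball_center in the frame of dish above 0.03 m or x of ball_center in the frame of dish below -0.03 m or y of ball_center in the frame of dish above 0.03 m or y of ball_center in the frame of dish below -0.03 m)) or angle between dish's own z axis and vertical above 0.3 rad).
It fails at once if the dish is let go in the air (height (world z) of dish above 0.06 m and contact force between the fingers and dish below 0.05 N).
It fails at once if the orange tin is knocked over, or dropped from above the shelf rather than set down (angle between tin's own z axis and vertical above 0.6 rad or (height (world z) of tin above 0.065 m and contact force between the fingers and tin below 0.05 N)).
It fails at once if one of the other tins is shifted by more than 20 mm or tipped (distance of any of tin_blue, tin_green from where it was at the start of the episode above 0.02 m or angle between any of tin_blue, tin_green's own z axis and vertical above 0.3 rad).
It fails at once if a bystander (phone, mouse, USB stick) is shifted by more than 30 mm (distance of any of phone, mouse, usb from where it was at the start of the episode above 0.03 m).
It also fails if it takes over 58 s, if anything falls off the work surface, if the arm or the gripper's body presses on something with over 40 N, if the wrist force passes 120 N, or if a joint passes its speed limit or range.

## Robot

A 7-joint arm with a two-finger parallel gripper is mounted at the origin on the work surface. World frame = base frame: x ahead of the robot, y to its left, z up, the work surface at z = 0. Lengths are in m, angles in rad, forces in N, time in s.
With the tool pointing down it reaches from about 0.4 to 0.9 m from the base axis. Payload 5.5 kg.
Tool frame: the origin (TCP) lies midway between the tips of the shut fingers; the grasp point (between the pads) lies 19 mm behind it (robot.grip_depth is the distance from the TCP to the grasp point, in m); z points along the fingers, y is the direction in which the jaws open and shut (so a half turn about z gives the same grasp; the last joint's range is limited). The gripper opens to 92 mm and grips with 3 to 60 N. Pads are 19 mm wide; open, the fingers measure 130 mm over their backs; the gripper's body (75 mm by 190 mm) begins 47 mm behind the grasp point.
Start: joints at [1.391, 0.501, -0.427, 1.55, 0.221, 1.138, -0.21], TCP at [0.279, -0.587, 0.227] pointing down, gripper open.
Joint ranges: [-2.88, 2.88], [-0.31, 2.03], [-1.54, 1.56], [0.2, 2.42], [-1.41, 4.55], [0.19, 2.02], [-2.57, 2.57]. Speed limits (rad/s): [2.57, 2.57, 3.14, 3.14, 3.14, 3.14, 3.14].

## Interface

Orientations are given as a unit quaternion [w, x, y, z].
In Python, from plant import robot gives the robot as it stands. The module is installed in compiled form; this text tells all that it offers.
- The arm moves only by the shell command python3 -m inch 'ROWS'. ROWS is a JSON object of lists of equal length, an entry for each row: "dp": the shift along the tool's x, y, z in cm, a list of three; "roll": the turn about the tool's z in rad; "gripper": the opening, from 0 (shut) to 1 (fully open). A call has 1 to 5 rows; each row shifts and turns the pose as measured when the row begins, along the tool's axes as they then stand; what a row does not reach is not made up. A row lasts 1/12 s, in which the tool goes at most 41.7 mm and 7.16 degrees, less where a joint would pass 70% of its speed; a pose out of reach is approached as far as the arm can. A call is refused whole if a number of a shift passes 4.17 or a number of a turn 0.125, either way. A call with a gripper value outside its range is refused whole. The fingers move at their own pace and stop on an object; the grip force is fixed at half the most. Time passes only in rows, so rows that do not move let the fingers close. It gives the time, the measured TCP pose, the force and the opening at its end, in the units of the state.
- robot.state(): the state, without advancing time (a new reading comes with each control period).
- robot.read_camera(name): name is "side" or "top"; returns (picture, depth): 384x512x3 uint8, red, green, blue; 384x512 float32, m along the optical axis (not along the pixel's ray), 0 where there is no reading.
- robot.get_calibration(name): a dict with "fx", "fy", "cx", "cy" (pixels), "extrinsics" (4x4, takes a point from camera to world coordinates). Camera axes: x right, y down, z forward; pixel columns grow to the right and rows downward; lengths in m; the calibration is good to about 2 mm. A picture is of the moment at which its call begins. get_calibration takes no time and is no camera call.
- robot.sign_off(): hands the job in, once; it reports no verdict.
The state is a dict: "time": time; "q": joint angles; "joint_velocities": joint speeds; "effort": joint torques, N m; "tcp_pos": TCP position; "eef_rot": TCP orientation; "contact_force": force on the tool from outside, world axes, zero at the start; "ft_torque": the same for the moment, N m; "grip_width": finger opening in m.
Only numpy, scipy, OpenCV 4.12 (cv2) and the standard library are available. Lean on these libraries where they do the work, as an engineer would, in place of code of your own. Each camera call takes 0.05 s, during which the arm holds its last target.

## Working session

There is one attempt and no reset: what is moved stays moved. The work goes in short steps, Python scripts to look and compute and a shell command to move; the robot and the scene stay as the last step left them, time stands still between calls to the robot, and variables do not carry over. Pictures are saved under pics/ and viewed, and the job is handed in when it is done.

```bash
mkdir -p pics; ls; cat > h.py <<'E'
from plant import robot
import numpy as np, cv2
def snap(cam,name):
    p,d=robot.read_camera(cam); cv2.imwrite(f'pics/{name}.png',p[:,:,::-1]); np.savez(f'pics/{name}.npz',p=p,d=d); return p,d
def world(cam,d):
    c=robot.get_calibration(cam); v,u=np.indices(d.shape)
    P=np.stack([(u-c['cx'])/c['fx']*d,(v-c['cy'])/c['fy']*d,d],-1)
    T=np.array(c['extrinsics']); W=P@T[:3,:3].T+T[:3,3]; W[d==0]=np.nan; return W
E
python3 - <<'E'
from h import *
np.set_printoptions(precision=4,suppress=True)
for c in('side','top'):
    snap(c,c+'0'); print(c,robot.get_calibration(c))
print(robot.state())
E
```

```text
pics
side {'fx': 347.0974933864407, 'fy': 347.0974933864407, 'cx': 251.10559181028944, 'cy': 199.1878292620112, 'extrinsics': array([[ 0.9811, -0.0972,  0.1672,  0.4616],
       [-0.1921, -0.5904,  0.7839, -0.6214],
       [ 0.0225, -0.8012, -0.5979,  0.5745],
       [ 0.    ,  0.    ,  0.    ,  1.    ]])}
top {'fx': 455.7771772794714, 'fy': 455.7771772794714, 'cx': 257.37622573358124, 'cy': 187.74822783838354, 'extrinsics': array([[ 0.0017, -0.9957,  0.0931,  0.4776],
       [-0.9995,  0.0013,  0.0322, -0.0204],
       [-0.0321, -0.0931, -0.9951,  1.0993],
       [ 0.    ,  0.    ,  0.    ,  1.    ]])}
{'time': 0.1, 'q': array([ 1.3912,  0.5017, -0.4268,  1.5514,  0.2208,  1.1383, -0.2103]), 'joint_velocities': array([-0.0013, -0.0026, -0.0007, -0.0013,  0.0005,  0.0001, -0.0005]), 'effort': array([ -0.0105, -56.7874,  -5.8382, -27.9915,  -0.0691,   0.0243,
         0.    ]), 'tcp_pos': array([ 0.2782, -0.5867,  0.2258]), 'eef_rot': array([-0.0009,  0.9756,  0.2196, -0.0001]), 'contact_force': array([-1.1213,  0.3409,  0.1365]), 'ft_torque': array([-0.0154,  0.0175,  0.014 ]), 'grip_width': 0.09185900912368757}
```

View pics/top0.png

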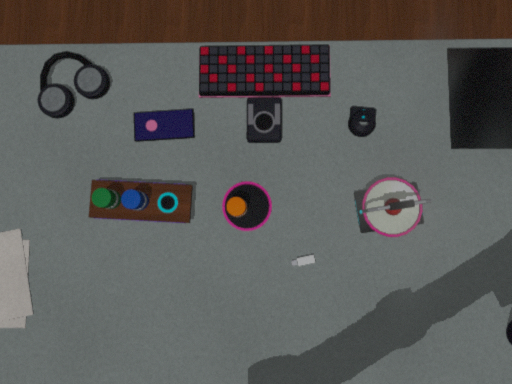

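View pics/side0.png

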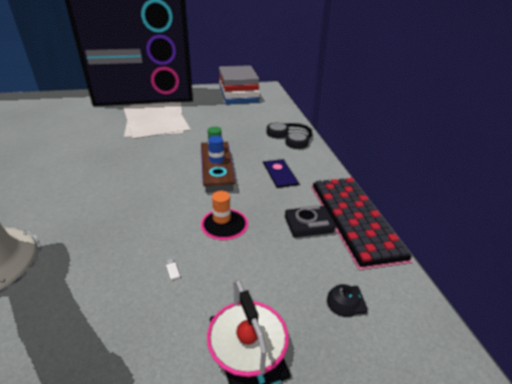

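The top view shows the shelf at left with green (102,198), blue (133,199) and the empty ring at (168,202). The orange tin is on the mat at (236,207), mat centre (247,206). The dish is at (392,207) with its handle running roughly along image x, and the USB stick is at (304,260).

```bash
python3 - <<'E'
from h import *
np.set_printoptions(precision=4,suppress=True)
z=np.load('pics/top0.npz');p=z['p'];d=z['d'];W=world('top',d)
hsv=cv2.cvtColor(p,cv2.COLOR_RGB2HSV);H,S,V=[hsv[...,i].astype(int) for i in range(3)]
def m(name,mask,box):
    k=np.zeros(mask.shape,bool);a,b,c,e=box;k[b:e,a:c]=mask[b:e,a:c]
    k&=~np.isnan(W[...,0]); q=W[k]
    vv,uu=np.nonzero(k)
    print(name,k.sum(),'med',np.median(q,0),'min',q.min(0),'max',q.max(0)); return q,k
def circ(q):
    (c,r)=cv2.minEnclosingCircle(q[:,:2].astype(np.float32)); print('  circ',c,r)
g,_=m('green',(W[...,2]>.1)&(W[...,1]>.2),(85,170,120,230));circ(g)
b,_=m('blue',(W[...,2]>.1),(120,170,155,230));circ(b)
r,_=m('ring',(S>120)&(H>80)&(H<100)&(V>100),(152,185,185,220));circ(r)
o,_=m('tin',(W[...,2]>.066),(215,180,275,235));circ(o)
t,_=m('mat',(H>140)&(H<172)&(S>120)&(W[...,2]<.03),(215,175,280,235));circ(t)
s,k=m('shelf',(W[...,2]>.03)&(W[...,2]<.05),(80,170,200,230));
print(cv2.minAreaRect(s[:,:2].astype(np.float32)))
dd,_=m('rim',(H>140)&(H<172)&(S>100),(350,170,435,245));circ(dd)
h,_=m('handle',(W[...,2]>.105),(350,170,435,245))
print(cv2.fitLine(h[:,:2].astype(np.float32),2,0,.01,.01).ravel(), cv2.minAreaRect(h[:,:2].astype(np.float32)))
bl,_=m('ball',(S>150)&((H<8)|(H>174))&(V>60),(350,170,435,245))
cy,_=m('cyan',(S>120)&(H>80)&(H<100)&(V>80),(350,170,435,245));print(cy)
st,_=m('stand',(W[...,2]>.008)&(W[...,2]<.02),(345,170,440,245));print(cv2.minAreaRect(st[:,:2].astype(np.float32)))
m('usb',(W[...,2]>.005),(285,250,320,270))
E
python3 -c "
import cv2
a=cv2.imread('pics/top0.png')[165:250,340:445];cv2.imwrite('pics/c1.png',cv2.resize(a,None,fx=7,fy=7,interpolation=2))"
```

```text
green 319 med [0.5502 0.3548 0.1093] min [0.5301 0.3339 0.1002] max [0.5722 0.3769 0.1155]
  circ (0.550555944442749, 0.35582196712493896) 0.022068925201892853
blue 329 med [0.5461 0.2893 0.1092] min [0.5259 0.2686 0.1001] max [0.5682 0.3129 0.1142]
  circ (0.5465139746665955, 0.29064425826072693) 0.02273307554423809
ring 177 med [0.5435 0.2247 0.0404] min [0.52   0.2015 0.0332] max [0.567  0.2471 0.0463]
  circ (0.5432988405227661, 0.22498932480812073) 0.0246278066188097
tin 289 med [0.5323 0.0611 0.0724] min [0.5119 0.0403 0.0671] max [0.5528 0.0816 0.0782]
  circ (0.5330471992492676, 0.061538055539131165) 0.0217391699552536
mat 486 med [0.5384 0.0402 0.0026] min [ 0.4784 -0.0179 -0.0034] max [0.5967 0.1007 0.0078]
  circ (0.5369656682014465, 0.041391145437955856) 0.05999910458922386
shelf 3017 med [0.5411 0.2614 0.0395] min [0.4967 0.1681 0.0307] max [0.5984 0.4116 0.0492]
((0.5472873449325562, 0.29064318537712097), (0.24136529862880707, 0.09220420569181442), 86.95950317382812)
rim 443 med [ 0.5271 -0.2923  0.0432] min [ 0.4647 -0.3619 -0.0051] max [ 0.6013 -0.2271  0.0486]
  circ
[... 346 characters left out ...]
 [ 0.5171 -0.3021  0.0556] max [ 0.5241 -0.2831  0.0687]
cyan 9 med [ 0.5234 -0.2283  0.0136] min [ 0.5189 -0.2306  0.0122] max [ 0.526  -0.2262  0.018 ]
[[ 0.526  -0.2283  0.0135]
 [ 0.5259 -0.2305  0.0146]
 [ 0.5237 -0.2262  0.0122]
 [ 0.5235 -0.2278  0.016 ]
 [ 0.5234 -0.2298  0.018 ]
 [ 0.5213 -0.2283  0.013 ]
 [ 0.5212 -0.2303  0.0148]
 [ 0.5189 -0.2282  0.0136]
 [ 0.5189 -0.2306  0.0134]]
stand 407 med [ 0.521  -0.2317  0.0143] min [ 0.4742 -0.3758  0.0082] max [ 0.5927 -0.2153  0.0199]
((0.533230185508728, -0.29606518149375916), (0.09972421824932098, 0.1522221714258194), 8.81881046295166)
usb 177 med [ 0.4081 -0.0957  0.0084] min [ 0.3892 -0.1194  0.0052] max [ 0.4221 -0.065   0.0141]
```

View pics/c1.png

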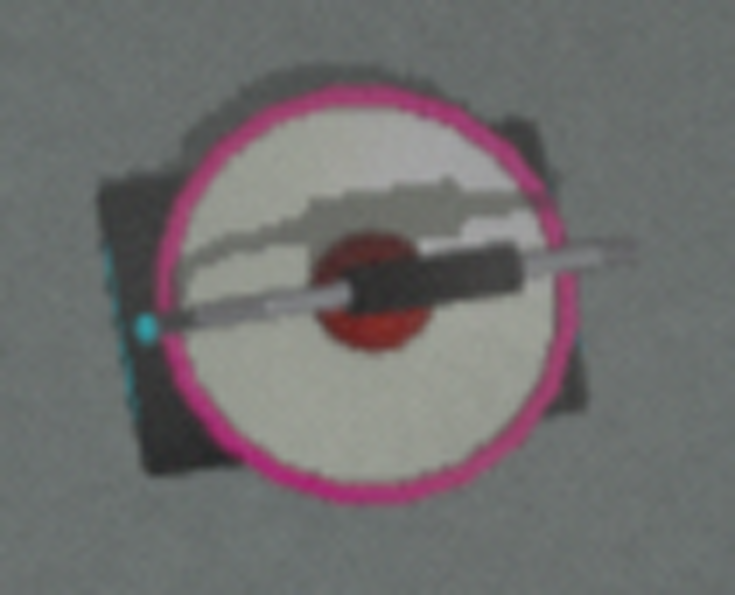

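```bash
cat > plan.py <<'E'
# python3 plan.py x y z yawy_deg maxcm [maxroll]: yaw of tool y axis in world; prints row suggestions
import sys,numpy as np
from plant import robot
from scipy.spatial.transform import Rotation as R
x,y,z,yaw,mx=map(float,sys.argv[1:6]); mr=float(sys.argv[6]) if len(sys.argv)>6 else .12
s=robot.state();q=s['eef_rot'];Rm=R.from_quat([q[1],q[2],q[3],q[0]]).as_matrix();p=np.array(s['tcp_pos'])
T=np.array([x,y,z]);cy=np.degrees(np.arctan2(Rm[1,1],Rm[0,1]))
err=(yaw-cy+180)%360-180
print('t %.2f'%s['time'],'pos',p.round(4),'yaw %.2f'%cy,'tilt',np.degrees(np.arccos(-Rm[2,2])).round(2),'err cm',((T-p)*100).round(2),'yawerr %.2f'%err,'F',np.round(s['contact_force'],2),'w %.4f'%s['grip_width'],'q',np.round(s['q'],2))
roll=-np.radians(err)
for i in range(5):
    e=(T-p)*100;n=np.linalg.norm(e);e=e*min(1,mx/max(n,1e-9));r=np.clip(roll,-mr,mr)
    print((Rm.T@e).round(2).tolist(),round(r,3)); p=p+e/100;roll-=r;Rm=Rm@R.from_euler('z',r).as_matrix()
E
python3 plan.py .533 .0613 .15 -3 4.1
```

```text
t 0.10 pos [ 0.2782 -0.5867  0.2258] yaw -64.63 tilt 0.1 err cm [25.48 64.8  -7.58] yawerr 61.63 F [-1.12  0.34  0.14] w 0.0919 q [ 1.39  0.5  -0.43  1.55  0.22  1.14 -0.21]
[2.97, -2.79, 0.45] -0.12
[3.29, -2.41, 0.45] -0.12
[3.55, -2.0, 0.45] -0.12
[3.76, -1.56, 0.45] -0.12
[3.92, -1.1, 0.45] -0.12
```

```bash
python3 -m inch '{"dp":[[3,-2.8,0],[3.3,-2.4,0],[3.5,-2,0],[3.7,-1.5,0],[3.8,-1.1,0]],"roll":[-0.12,-0.12,-0.12,-0.12,-0.12],"gripper":[1,1,1,1,1]}'; python3 plan.py .533 .0613 .15 -3 4.1
```

```text
time: 0.52
tcp_pos: [0.3454, -0.4021, 0.2213]
eef_rot: [-0.002, 0.866, 0.5, -0.002]
contact_force: [1.2, -0.6, 0.4]
grip_width: 0.0917
t 0.52 pos [ 0.3454 -0.4021  0.2213] yaw -30.03 tilt 0.32 err cm [18.76 46.34 -7.13] yawerr 27.03 F [ 1.21 -0.59  0.38] w 0.0917 q [ 1.33  0.32 -0.63  1.85  0.22  1.04  0.09]
[4.02, -0.56, 0.57] -0.12
[4.06, -0.08, 0.57] -0.12
[4.04, 0.41, 0.57] -0.12
[3.96, 0.89, 0.57] -0.112
[3.84, 1.33, 0.57] 0.0
```

```bash
python3 -m inch '{"dp":[[4,-0.5,0],[4,-0.1,0],[4,0.4,0],[3.9,0.9,0],[3.9,1.2,0]],"roll":[-0.12,-0.12,-0.12,-0.11,0],"gripper":[1,1,1,1,1]}'; python3 plan.py .533 .0613 .15 -3 4.1
```

```text
time: 0.93
tcp_pos: [0.4175, -0.2066, 0.2196]
eef_rot: [-0.003, 0.717, 0.698, -0.003]
contact_force: [0.4, 0.8, 0.7]
grip_width: 0.0916
t 0.93 pos [ 0.4175 -0.2066  0.2196] yaw -1.54 tilt 0.47 err cm [11.55 26.79 -6.96] yawerr -1.46 F [0.36 0.85 0.72] w 0.0916 q [ 1.15  0.24 -0.84  1.99  0.21  1.01  0.18]
[3.7, 1.49, 0.94] 0.025
[3.74, 1.39, 0.94] 0.0
[3.74, 1.39, 0.94] 0.0
[3.74, 1.39, 0.94] 0.0
[3.74, 1.39, 0.94] 0.0
```

```bash
python3 -m inch '{"dp":[[3.8,1.5,0.3],[3.8,1.5,0.3],[3.8,1.5,0.3],[3.8,1.5,0.3],[3.8,1.5,0.3]],"roll":[0,0,0,0,0],"gripper":[1,1,1,1,1]}'; python3 plan.py .533 .0613 .12 -3 3.5
```

```text
time: 1.35
tcp_pos: [0.496, -0.0145, 0.2038]
eef_rot: [-0.002, 0.717, 0.697, -0.004]
contact_force: [0.9, -0.7, -0.2]
grip_width: 0.0916
t 1.35 pos [ 0.496  -0.0145  0.2038] yaw -1.67 tilt 0.52 err cm [ 3.7   7.58 -8.38] yawerr -1.33 F [ 0.95 -0.75 -0.18] w 0.0916 q [ 0.73  0.35 -0.9   1.94  0.32  1.02 -0.35]
[2.27, 1.04, 2.45] 0.023
[2.29, 0.99, 2.45] 0.0
[2.29, 0.99, 2.45] 0.0
[0.91, 0.39, 0.97] 0.0
[0.0, 0.0, 0.0] 0.0
```

```bash
python3 -m inch '{"dp":[[3,1.4,2],[2.5,1.2,2],[1.7,0.7,1.5],[0.5,0.2,1],[0,0,0]],"roll":[0.02,0,0,0,0],"gripper":[1,1,1,1,1]}'; python3 plan.py .533 .0613 .12 -3 3.5
```

```text
time: 1.77
tcp_pos: [0.5367, 0.0775, 0.1355]
eef_rot: [-0.003, 0.72, 0.694, -0.001]
contact_force: [-0.5, -0.4, 1.1]
grip_width: 0.0918
t 1.77 pos [0.5367 0.0775 0.1355] yaw -2.10 tilt 0.34 err cm [-0.37 -1.62 -1.55] yawerr -0.90 F [-0.49 -0.45  1.1 ] w 0.0918 q [ 0.45  0.53 -0.82  1.89  0.47  0.94 -0.63]
[-1.63, -0.3, 1.54] 0.016
[0.0, 0.0, 0.0] 0.0
[0.0, 0.0, 0.0] 0.0
[0.0, 0.0, 0.0] 0.0
[0.0, 0.0, 0.0] 0.0
```

```bash
python3 -m inch '{"dp":[[-1.6,-0.3,1],[0,0,0],[0,0,0]],"roll":[0.016,0,0],"gripper":[1,1,1]}'; python3 plan.py .533 .0613 .032 -3 3
```

```text
time: 2.02
tcp_pos: [0.532, 0.0628, 0.125]
eef_rot: [-0.004, 0.724, 0.689, -0.002]
contact_force: [0.2, 0.3, 0.4]
grip_width: 0.0921
t 2.02 pos [0.532  0.0628 0.125 ] yaw -2.84 tilt 0.5 err cm [ 0.1  -0.15 -9.3 ] yawerr -0.16 F [0.22 0.31 0.41] w 0.0921 q [ 0.48  0.53 -0.81  1.91  0.48  0.91 -0.62]
[-0.06, 0.06, 3.0] 0.003
[-0.06, 0.06, 3.0] 0.0
[-0.06, 0.06, 3.0] 0.0
[-0.01, 0.01, 0.3] 0.0
[0.0, 0.0, 0.0] 0.0
```

```bash
python3 -m inch '{"dp":[[-0.1,0.1,2.5],[-0.05,0.05,2.5],[0,0,2],[0,0,1],[0,0,0]],"roll":[0,0,0,0,0],"gripper":[1,1,1,1,1]}'; python3 plan.py .533 .0613 .032 -3 3
python3 - <<'E'
from h import *
snap('side','s1')
E
```

```text
time: 2.43
tcp_pos: [0.5379, 0.0584, 0.0483]
eef_rot: [0.0, 0.727, 0.687, 0.001]
contact_force: [-0.7, -0.3, 0.2]
grip_width: 0.0917
t 2.43 pos [0.5379 0.0584 0.0483] yaw -3.21 tilt 0.16 err cm [-0.49  0.29 -1.63] yawerr 0.21 F [-0.71 -0.34  0.19] w 0.0917 q [ 0.4   0.64 -0.72  1.94  0.59  0.78 -0.71]
[0.26, -0.51, 1.63] -0.004
[0.0, 0.0, 0.0] 0.0
[0.0, 0.0, 0.0] 0.0
[0.0, 0.0, 0.0] 0.0
[0.0, 0.0, 0.0] 0.0
```

View pics/s1.png

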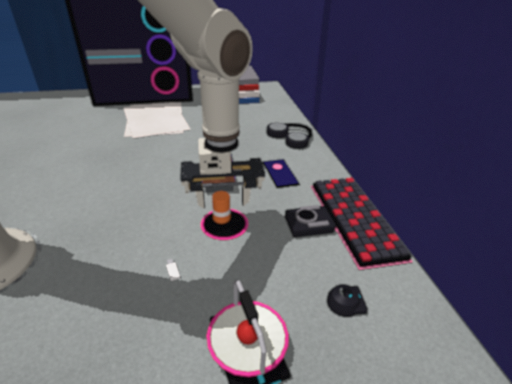

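The fingers straddle the orange tin at (221,208), aligned along world x as intended.

```bash
python3 -m inch '{"dp":[[0.3,-0.4,1],[0,0,0.4],[0,0,0]],"roll":[0,0,0],"gripper":[1,1,1]}'; python3 plan.py .533 .0613 .032 -3 3
```

```text
time: 2.73
tcp_pos: [0.5368, 0.0623, 0.0374]
eef_rot: [0.002, 0.727, 0.687, 0.004]
contact_force: [-0.4, -0.7, -0.2]
grip_width: 0.092
t 2.73 pos [0.5368 0.0623 0.0374] yaw -3.27 tilt 0.48 err cm [-0.38 -0.1  -0.54] yawerr 0.27 F [-0.41 -0.68 -0.16] w 0.0920 q [ 0.39  0.65 -0.7   1.95  0.61  0.75 -0.74]
[-0.12, -0.38, 0.54] -0.005
[0.0, 0.0, 0.0] 0.0
[0.0, 0.0, 0.0] 0.0
[0.0, 0.0, 0.0] 0.0
[0.0, 0.0, 0.0] 0.0
```

```bash
python3 -m inch '{"dp":[[-0.1,-0.4,0.5],[0,-0.2,0],[0,0,0]],"roll":[0,0,0],"gripper":[1,1,1]}'; python3 plan.py .533 .0613 .032 -3 3|head -1;python3 -m inch '{"dp":[[0,0,0],[0,0,0],[0,0,0],[0,0,0],[0,0,0]],"roll":[0,0,0,0,0],"gripper":[0,0,0,0,0]}'; python3 plan.py .533 .0613 .032 -3 3|head -1
```

```text
time: 2.98
tcp_pos: [0.5312, 0.0621, 0.0332]
eef_rot: [0.003, 0.727, 0.687, 0.005]
contact_force: [-0.4, 0.7, 0.2]
grip_width: 0.092
t 2.98 pos [0.5312 0.0621 0.0332] yaw -3.24 tilt 0.61 err cm [ 0.18 -0.08 -0.12] yawerr 0.24 F [-0.38  0.68  0.16] w 0.0920 q [ 0.38  0.65 -0.7   1.97  0.62  0.73 -0.75]
time: 3.4
tcp_pos: [0.5317, 0.062, 0.0341]
eef_rot: [0.003, 0.727, 0.687, 0.005]
contact_force: [-0.2, -0.4, -0.0]
grip_width: 0.0632
t 3.40 pos [0.5317 0.062  0.0341] yaw -3.24 tilt 0.69 err cm [ 0.13 -0.07 -0.21] yawerr 0.24 F [-0.24 -0.44 -0.01] w 0.0632 q [ 0.38  0.65 -0.7   1.97  0.62  0.73 -0.75]
```

```bash
python3 -m inch '{"dp":[[0,0,0],[0,0,0],[0,0,0],[0,0,0],[0,0,0]],"roll":[0,0,0,0,0],"gripper":[0,0,0,0,0]}'; python3 -m inch '{"dp":[[0,0,0],[0,0,0],[0,0,-0.5],[0,0,-1],[0,0,-2]],"roll":[0,0,0,0,0],"gripper":[0,0,0,0,0]}';python3 plan.py .5438 .2247 .12 -3 3
```

```text
time: 3.82
tcp_pos: [0.532, 0.062, 0.0342]
eef_rot: [0.003, 0.727, 0.687, 0.005]
contact_force: [0.3, 0.1, 0.2]
grip_width: 0.0437
time: 4.23
tcp_pos: [0.528, 0.0614, 0.0672]
eef_rot: [0.001, 0.727, 0.687, 0.002]
contact_force: [0.4, -1.3, -0.6]
grip_width: 0.0436
t 4.23 pos [0.528  0.0614 0.0672] yaw -3.23 tilt 0.25 err cm [ 1.58 16.33  5.28] yawerr 0.23 F [ 0.39 -1.29 -0.6 ] w 0.0436 q [ 0.42  0.6  -0.75  1.96  0.57  0.79 -0.7 ]
[2.86, 0.12, -0.91] -0.004
[2.85, 0.13, -0.91] 0.0
[2.85, 0.13, -0.91] 0.0
[2.85, 0.13, -0.91] 0.0
[2.85, 0.13, -0.91] 0.0
```

```bash
python3 -m inch '{"dp":[[1,0,-3],[2,0.1,-1.5],[3,0.2,0],[3,0.2,0],[2.5,0.2,0]],"roll":[0,0,0,0,0],"gripper":[0,0,0,0,0]}';python3 plan.py .5438 .2247 .11 -3 3
```

```text
time: 4.65
tcp_pos: [0.5441, 0.1706, 0.1209]
eef_rot: [0.004, 0.731, 0.682, 0.002]
contact_force: [0.6, 0.3, -1.7]
grip_width: 0.0436
t 4.65 pos [0.5441 0.1706 0.1209] yaw -4.01 tilt 0.48 err cm [-0.03  5.41 -1.09] yawerr 1.01 F [ 0.61  0.26 -1.7 ] w 0.0436 q [ 0.25  0.58 -0.79  1.84  0.51  0.93 -0.85]
[2.93, -0.23, 0.58] -0.018
[2.47, -0.15, 0.49] 0.0
[0.0, 0.0, 0.0] 0.0
[0.0, 0.0, 0.0] 0.0
[0.0, 0.0, 0.0] 0.0
```

```bash
python3 -m inch '{"dp":[[2,-0.2,0],[1,0,0],[0,0,0],[0,0,0]],"roll":[-0.018,0,0,0],"gripper":[0,0,0,0]}';python3 plan.py .5438 .2247 .11 -3 3
```

```text
time: 4.98
tcp_pos: [0.5438, 0.2097, 0.1249]
eef_rot: [0.003, 0.722, 0.692, 0.005]
contact_force: [-0.9, 0.0, -1.5]
grip_width: 0.0437
t 4.98 pos [0.5438 0.2097 0.1249] yaw -2.49 tilt 0.67 err cm [ 0.    1.5  -1.49] yawerr -0.51 F [-0.94  0.03 -1.49] w 0.0437 q [ 0.18  0.59 -0.8   1.81  0.52  0.95 -0.88]
[1.5, -0.08, 1.5] 0.009
[0.0, 0.0, 0.0] 0.0
[0.0, 0.0, 0.0] 0.0
[0.0, 0.0, 0.0] 0.0
[0.0, 0.0, 0.0] 0.0
```

```bash
python3 -m inch '{"dp":[[1.4,-0.1,1],[0.2,0,1],[0,0,0],[0,0,0]],"roll":[0.009,0,0,0],"gripper":[0,0,0,0]}';python3 plan.py .5438 .2247 .0714 -3 3; python3 - <<'E'
from h import *
snap('top','t2')
p,d=snap('side','s2')
W=world('side',d)
hsv=cv2.cvtColor(p,cv2.COLOR_RGB2HSV)
k=(hsv[...,0]>5)&(hsv[...,0]<17)&(hsv[...,1]>170)&(hsv[...,2]>120)&(W[...,1]>.15)&(W[...,2]>.045)&(W[...,1]<.3)
q=W[k];print(k.sum(),q.min(0),q.max(0),np.median(q,0))
E
```

```text
time: 5.32
tcp_pos: [0.5446, 0.2188, 0.1038]
eef_rot: [0.005, 0.728, 0.686, 0.003]
contact_force: [-1.0, 0.3, -0.5]
grip_width: 0.0436
t 5.32 pos [0.5446 0.2188 0.1038] yaw -3.37 tilt 0.63 err cm [-0.08  0.59 -3.24] yawerr 0.37 F [-1.01  0.31 -0.51] w 0.0436 q [ 0.14  0.63 -0.77  1.81  0.55  0.92 -0.93]
[0.54, -0.13, 2.95] -0.006
[0.05, -0.01, 0.29] 0.0
[0.0, 0.0, 0.0] 0.0
[0.0, 0.0, 0.0] 0.0
[0.0, 0.0, 0.0] 0.0
271 [0.52262277 0.19318868 0.07307939] [0.56109272 0.22786339 0.1442504 ] [0.54086225 0.19991996 0.12870422]
```

View pics/s2.png

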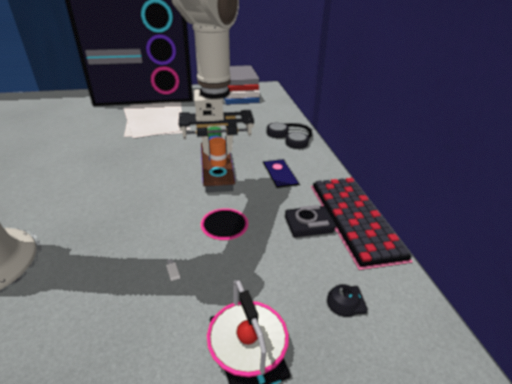

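The tin is held upright above the ring, which is visible at (218,171); the blue and green tins look undisturbed behind it.

```bash
python3 -m inch '{"dp":[[0.6,-0.1,0.8],[0,0,0.8],[0,0,0],[0,0,0]],"roll":[-0.006,0,0,0],"gripper":[0,0,0,0]}';python3 plan.py .5438 .2247 .0714 -3 3
```

```text
time: 5.75
tcp_pos: [0.5453, 0.2224, 0.0868]
eef_rot: [0.006, 0.727, 0.687, 0.003]
contact_force: [0.3, -0.0, -1.7]
grip_width: 0.0436
t 5.75 pos [0.5453 0.2224 0.0868] yaw -3.23 tilt 0.71 err cm [-0.15  0.23 -1.54] yawerr 0.23 F [ 0.26 -0.   -1.7 ] w 0.0436 q [ 0.12  0.65 -0.75  1.82  0.57  0.89 -0.95]
[0.23, -0.18, 1.54] -0.004
[0.0, 0.0, 0.0] 0.0
[0.0, 0.0, 0.0] 0.0
[0.0, 0.0, 0.0] 0.0
[0.0, 0.0, 0.0] 0.0
```

```bash
python3 -m inch '{"dp":[[0.3,-0.2,0.6],[0.1,-0.1,0.5],[0,0,0],[0,0,0]],"roll":[0,0,0,0],"gripper":[0,0,0,0]}';python3 plan.py .5438 .2247 .0714 -3 3
```

```text
time: 6.08
tcp_pos: [0.5421, 0.227, 0.0743]
eef_rot: [0.005, 0.727, 0.687, 0.002]
contact_force: [0.5, 0.4, -1.1]
grip_width: 0.0436
t 6.08 pos [0.5421 0.227  0.0743] yaw -3.21 tilt 0.68 err cm [ 0.17 -0.23 -0.29] yawerr 0.21 F [ 0.46  0.39 -1.14] w 0.0436 q [ 0.1   0.67 -0.74  1.82  0.59  0.87 -0.97]
[-0.21, 0.18, 0.29] -0.004
[0.0, 0.0, 0.0] 0.0
[0.0, 0.0, 0.0] 0.0
[0.0, 0.0, 0.0] 0.0
[0.0, 0.0, 0.0] 0.0
```

```bash
python3 -m inch '{"dp":[[-0.2,0.1,0.2],[0,0,0.1],[0,0,0]],"roll":[0,0,0],"gripper":[0,0,0]}';python3 plan.py .5438 .2247 .0714 -3 3
```

```text
time: 6.33
tcp_pos: [0.5432, 0.2249, 0.0713]
eef_rot: [0.006, 0.726, 0.687, 0.003]
contact_force: [-0.4, -0.2, 0.2]
grip_width: 0.0443
t 6.33 pos [0.5432 0.2249 0.0713] yaw -3.17 tilt 0.7 err cm [ 0.06 -0.02  0.01] yawerr 0.17 F [-0.38 -0.25  0.17] w 0.0443 q [ 0.11  0.67 -0.73  1.82  0.59  0.87 -0.97]
[-0.02, 0.06, -0.01] -0.003
[0.0, 0.0, 0.0] 0.0
[0.0, 0.0, 0.0] 0.0
[0.0, 0.0, 0.0] 0.0
[0.0, 0.0, 0.0] 0.0
```

```bash
python3 -m inch '{"dp":[[0,0,0.15],[0,0,0]],"roll":[0,0],"gripper":[0,0]}';python3 plan.py .5438 .2247 .0714 -3 3|head -1
```

```text
time: 6.5
tcp_pos: [0.5436, 0.2251, 0.0718]
eef_rot: [0.006, 0.727, 0.687, 0.003]
contact_force: [0.4, -0.3, -1.0]
grip_width: 0.0436
t 6.50 pos [0.5436 0.2251 0.0718] yaw -3.20 tilt 0.76 err cm [ 0.02 -0.04 -0.04] yawerr 0.20 F [ 0.43 -0.28 -1.03] w 0.0436 q [ 0.1   0.67 -0.73  1.82  0.59  0.87 -0.97]
```

```bash
python3 -m inch '{"dp":[[0,0,0.25],[0,0,0.1],[0,0,0]],"roll":[0,0,0],"gripper":[0,0,0]}';python3 plan.py .5438 .2247 .0714 -3 3|head -1
```

```text
time: 6.75
tcp_pos: [0.5446, 0.2256, 0.0716]
eef_rot: [0.007, 0.727, 0.687, 0.003]
contact_force: [-0.1, 0.7, -1.1]
grip_width: 0.0437
t 6.75 pos [0.5446 0.2256 0.0716] yaw -3.22 tilt 0.93 err cm [-0.08 -0.09 -0.02] yawerr 0.22 F [-0.06  0.66 -1.08] w 0.0437 q [ 0.1   0.67 -0.73  1.82  0.59  0.87 -0.98]
```

```bash
python3 -m inch '{"dp":[[0,0,0.4],[0,0,0]],"roll":[0,0],"gripper":[0,0]}';python3 plan.py .5438 .2247 .0714 -3 3|head -1
```

```text
time: 6.92
tcp_pos: [0.5462, 0.2261, 0.071]
eef_rot: [0.009, 0.727, 0.687, 0.004]
contact_force: [0.1, -0.0, -0.6]
grip_width: 0.0436
t 6.92 pos [0.5462 0.2261 0.071 ] yaw -3.27 tilt 1.13 err cm [-0.24 -0.14  0.04] yawerr 0.27 F [ 0.07 -0.03 -0.61] w 0.0436 q [ 0.1   0.67 -0.73  1.82  0.6   0.87 -0.98]
```

```bash
python3 -m inch '{"dp":[[0,0,0],[0,0,0],[0,0,0],[0,0,0],[0,0,0]],"roll":[0,0,0,0,0],"gripper":[1,1,1,1,1]}';python3 -m inch '{"dp":[[0,0,0],[0,0,0],[0,0,0],[0,0,0],[0,0,0]],"roll":[0,0,0,0,0],"gripper":[1,1,1,1,1]}';python3 plan.py .5438 .2247 .16 -3 3; python3 - <<'E'
from h import *
snap('side','s3')
p,d=robot.read_camera('side')
c=p[100:200,170:270];cv2.imwrite('pics/s3c.png',cv2.resize(c,None,fx=5.5,fy=5.5)[:,:,::-1])
E
```

```text
time: 7.33
tcp_pos: [0.5471, 0.2263, 0.0706]
eef_rot: [0.009, 0.727, 0.686, 0.005]
contact_force: [0.3, -0.8, 0.1]
grip_width: 0.0727
time: 7.75
tcp_pos: [0.5467, 0.226, 0.0696]
eef_rot: [0.008, 0.727, 0.686, 0.005]
contact_force: [-1.5, -1.5, 0.7]
grip_width: 0.0916
t 7.75 pos [0.5467 0.226  0.0696] yaw -3.29 tilt 1.12 err cm [-0.29 -0.13  9.04] yawerr 0.29 F [-1.49 -1.48  0.7 ] w 0.0916 q [ 0.1   0.67 -0.73  1.82  0.6   0.86 -0.98]
[-0.06, -0.04, -3.0] -0.005
[-0.06, -0.04, -3.0] 0.0
[-0.06, -0.04, -3.0] 0.0
[-0.0, -0.0, -0.05] 0.0
[0.0, 0.0, 0.0] 0.0
```

View pics/s3c.png

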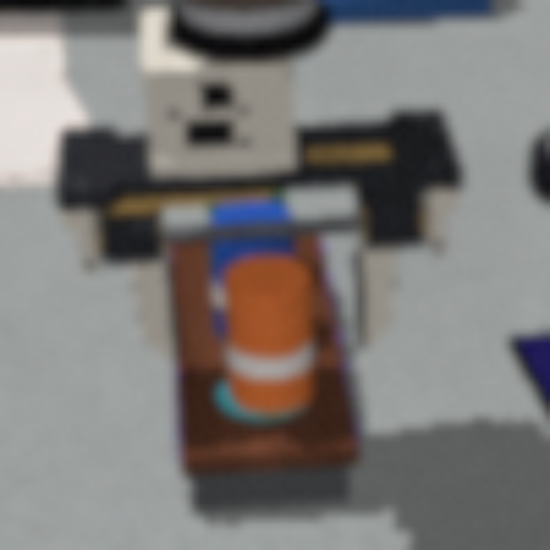

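The tin stands, released, but appears shifted a few mm to the right (+x) of the ring. I'll rise and measure from the top.

```bash
python3 -m inch '{"dp":[[0,0,-1],[0,0,-3],[0,0,-3.5],[0,0,-3.5],[0,0,-3]],"roll":[0,0,0,0,0],"gripper":[1,1,1,1,1]}';python3 -m inch '{"dp":[[-4,0,0],[-4,0,0],[-4,0,0],[-4,0,0],[-2,0,0]],"roll":[0,0,0,0,0],"gripper":[1,1,1,1,1]}'; python3 - <<'E'
from h import *
p,d=snap('top','t3');W=world('top',d)
z0=np.load('pics/top0.npz');W0=world('top',z0['d'])
hsv=cv2.cvtColor(p,cv2.COLOR_RGB2HSV)
for n,(a,b,lo) in {'g':(85,120,.1),'b':(120,155,.1),'o':(155,195,.1)}.items():
    k=np.zeros(d.shape,bool);k[170:230,a:b]=1;k&=W[...,2]>lo
    q=W[k];print(n,k.sum(),cv2.minEnclosingCircle(q[:,:2].astype(np.float32)),np.median(q,0))
cv2.imwrite('pics/t3c.png',cv2.resize(p[160:250,80:280],None,fx=4,fy=4)[:,:,::-1])
E
```

```text
time: 8.27
tcp_pos: [0.5387, 0.2246, 0.2088]
eef_rot: [0.005, 0.726, 0.687, -0.002]
contact_force: [0.5, 0.1, -0.0]
grip_width: 0.0922
time: 8.68
tcp_pos: [0.5333, 0.0529, 0.2243]
eef_rot: [0.009, 0.72, 0.694, 0.008]
contact_force: [0.2, -1.2, -0.9]
grip_width: 0.0918
g 321 ((0.5506654977798462, 0.35641801357269287), 0.022504795342683792) [0.55024128 0.35443678 0.10921022]
b 390 ((0.5398491621017456, 0.20843888819217682), 0.1044001579284668) [0.54580313 0.28555189 0.10936297]
o 2148 ((0.522209882736206, 0.14666342735290527), 0.10008931159973145) [0.5132066  0.07741677 0.6308759 ]
```

View pics/t3c.png

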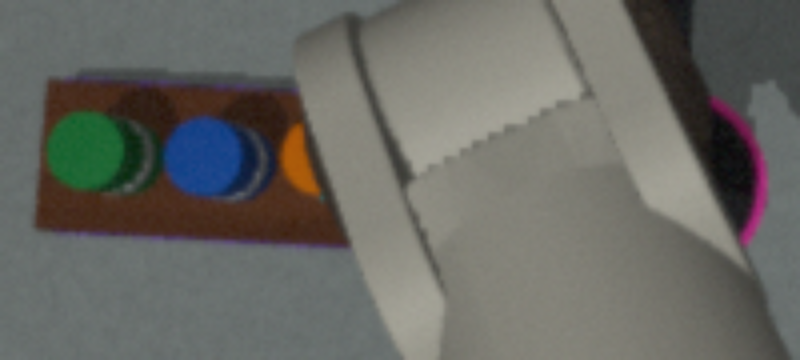

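The arm still hides most of the orange tin in the top view. I'll move further towards the dish, which is needed anyway, and look again.

```bash
python3 -m inch '{"dp":[[-4,0,0],[-4,0,0],[-4,0,0],[-3,0,0],[-1,0,0]],"roll":[-0.05,-0.05,-0.05,-0.05,0],"gripper":[1,1,1,1,1]}'; cat > tin.py <<'E'
from h import *
import sys
p,d=snap('top',sys.argv[1]);W=world('top',d)
for n,(a,b) in {'g':(85,120),'b':(120,153),'o':(153,195)}.items():
    k=np.zeros(d.shape,bool);k[170:230,a:b]=1;k&=(W[...,2]>.1)&(W[...,2]<.125)
    q=W[k];print(n,k.sum(),cv2.minEnclosingCircle(q[:,:2].astype(np.float32)),np.median(q,0))
cv2.imwrite(f'pics/{sys.argv[1]}c.png',cv2.resize(p[160:250,80:280],None,fx=4,fy=4)[:,:,::-1])
E
python3 tin.py t4
```

```text
time: 9.15
tcp_pos: [0.5404, -0.1052, 0.2295]
eef_rot: [0.012, 0.642, 0.766, 0.008]
contact_force: [-0.5, -1.8, -0.0]
grip_width: 0.092
g 317 ((0.550911545753479, 0.35608091950416565), 0.022412143647670746) [0.55022368 0.35427635 0.10902516]
b 342 ((0.5453572869300842, 0.2763006091117859), 0.036140818148851395) [0.54599724 0.28790052 0.10924265]
o 297 ((0.5474734306335449, 0.22494827210903168), 0.02162366546690464) [0.54778429 0.22332795 0.10931214]
```

View pics/t4c.png

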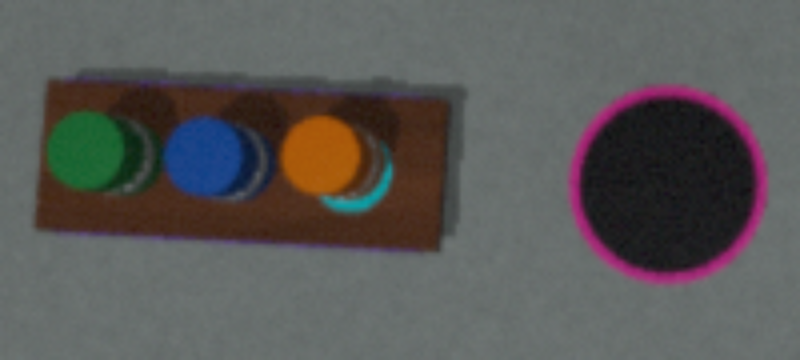

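Measured: tin at (0.5475, 0.2249), about 4 mm from the ring centre at (0.5435, 0.2247), upright and at the same height as its neighbours (limit 12 mm). Green and blue have not moved. Next, the dish.

```bash
python3 plan.py .5328 -.296 .20 8.8 4
```

```text
t 9.20 pos [ 0.5407 -0.1059  0.2295] yaw 9.85 tilt 1.7 err cm [ -0.79 -19.01  -2.95] yawerr -1.05 F [ 0.64 -2.3  -0.19] w 0.0919 q [ 0.86  0.4  -0.89  1.81  0.36  1.07  0.01]
[-3.86, -0.85, 0.62] 0.018
[-3.87, -0.78, 0.62] 0.0
[-3.87, -0.78, 0.62] 0.0
[-3.87, -0.78, 0.62] 0.0
[-3.15, -0.64, 0.51] 0.0
```

```bash
python3 -m inch '{"dp":[[-3.5,-0.8,0],[-3.8,-0.8,0],[-3.8,-0.8,0],[-3,-0.6,0],[-1.5,-0.4,0]],"roll":[0.018,0,0,0,0],"gripper":[1,1,1,1,1]}';python3 -m inch '{"dp":[[0,0,0],[0,0,0]],"roll":[0,0],"gripper":[1,1]}'; python3 plan.py .5328 -.296 .18 8.8 4
```

```text
time: 9.62
tcp_pos: [0.5357, -0.2571, 0.2335]
eef_rot: [0.013, 0.647, 0.763, 0.012]
contact_force: [0.3, -0.6, 0.1]
grip_width: 0.0918
time: 9.78
tcp_pos: [0.5357, -0.2591, 0.2339]
eef_rot: [0.013, 0.649, 0.761, 0.012]
contact_force: [0.2, -0.1, 0.1]
grip_width: 0.0918
t 9.78 pos [ 0.5357 -0.2591  0.2339] yaw 9.06 tilt 2.05 err cm [-0.29 -3.69 -5.39] yawerr -0.26 F [ 0.19 -0.12  0.13] w 0.0918 q [ 1.05  0.47 -0.84  1.71  0.37  1.1   0.26]
[-2.19, -0.65, 3.29] 0.005
[-1.39, -0.41, 2.09] 0.0
[0.0, 0.0, 0.0] 0.0
[0.0, 0.0, 0.0] 0.0
[0.0, 0.0, 0.0] 0.0
```

```bash
sed -i "s/'tilt',np/'zxy',(Rm[:2,2]*57.3).round(2),'tilt',np/" plan.py; python3 -m inch '{"dp":[[-1.5,-0.5,1],[-1.4,-0.4,1.5],[-0.7,-0.2,1],[0,0,0],[0,0,0]],"roll":[0,0,0,0,0],"gripper":[1,1,1,1,1]}'; python3 plan.py .5328 -.296 .18 8.8 4
```

```text
time: 10.2
tcp_pos: [0.5335, -0.2918, 0.1953]
eef_rot: [0.013, 0.646, 0.763, 0.013]
contact_force: [0.2, 1.2, 0.5]
grip_width: 0.092
t 10.20 pos [ 0.5335 -0.2918  0.1953] yaw 9.57 zxy [2.08 0.21] tilt 2.09 err cm [-0.07 -0.42 -1.53] yawerr -0.77 F [0.16 1.15 0.45] w 0.0920 q [ 1.06  0.53 -0.81  1.71  0.42  1.05  0.3 ]
[-0.4, -0.2, 1.53] 0.013
[0.0, 0.0, 0.0] 0.0
[0.0, 0.0, 0.0] 0.0
[0.0, 0.0, 0.0] 0.0
[0.0, 0.0, 0.0] 0.0
```

```bash
python3 -m inch '{"dp":[[-0.4,-0.2,1.5],[0,0,2],[0,0,1],[0,0,0],[0,0,0]],"roll":[0.013,0,0,0,0],"gripper":[1,1,1,1,1]}'; python3 plan.py .5328 -.296 .098 8.8 4; python3 - <<'E'
from h import *
p,d=snap('side','s5')
cv2.imwrite('pics/s5c.png',cv2.resize(p[200:384,150:350],None,fx=3,fy=3)[:,:,::-1])
E
```

```text
time: 10.62
tcp_pos: [0.535, -0.2924, 0.1485]
eef_rot: [0.012, 0.649, 0.76, 0.014]
contact_force: [-0.2, 0.2, 0.8]
grip_width: 0.0915
t 10.62 pos [ 0.535  -0.2924  0.1485] yaw 9.00 zxy [2.08 0.37] tilt 2.11 err cm [-0.22 -0.36 -5.05] yawerr -0.20 F [-0.25  0.23  0.76] w 0.0915 q [ 1.04  0.59 -0.77  1.74  0.46  0.97  0.25]
[-0.25, -0.36, 3.98] 0.004
[-0.07, -0.1, 1.06] 0.0
[0.0, 0.0, 0.0] 0.0
[0.0, 0.0, 0.0] 0.0
[0.0, 0.0, 0.0] 0.0
```

View pics/s5c.png

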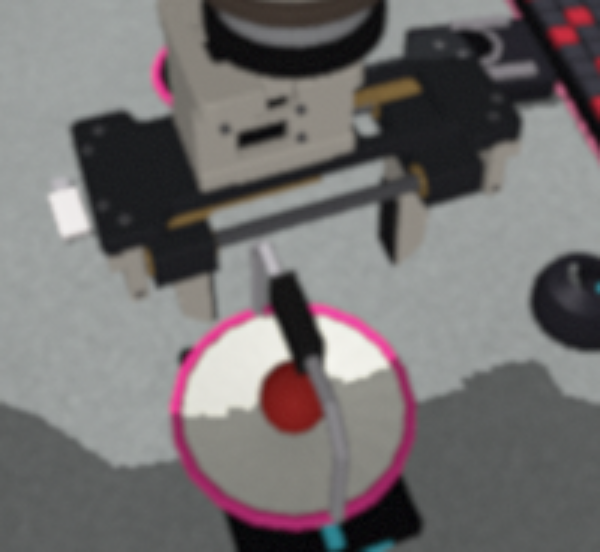

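The open fingers straddle the black grip (crop (298,320)), and the ball sits in the middle of the dish at (295,395).

```bash
python3 -m inch '{"dp":[[-0.4,-0.3,1.5],[0,-0.1,1.5],[0,-0.1,1],[0,0,0],[0,0,0]],"roll":[0.004,0,0,0,0],"gripper":[1,1,1,1,1]}'; python3 plan.py .5328 -.296 .098 8.8 4
```

```text
time: 11.08
tcp_pos: [0.5344, -0.2983, 0.1092]
eef_rot: [0.015, 0.651, 0.759, 0.015]
contact_force: [-1.2, -0.4, 0.7]
grip_width: 0.0918
t 11.08 pos [ 0.5344 -0.2983  0.1092] yaw 8.78 zxy [2.37 0.17] tilt 2.38 err cm [-0.16  0.23 -1.12] yawerr 0.02 F [-1.16 -0.37  0.74] w 0.0918 q [ 1.02  0.63 -0.73  1.77  0.51  0.9   0.23]
[0.25, -0.17, 1.11] -0.0
[0.0, 0.0, 0.0] 0.0
[0.0, 0.0, 0.0] 0.0
[0.0, 0.0, 0.0] 0.0
[0.0, 0.0, 0.0] 0.0
```

```bash
python3 -m inch '{"dp":[[0.2,-0.2,0.8],[0,0,0.4],[0,0,0],[0,0,0]],"roll":[0,0,0,0],"gripper":[1,1,1,1]}'; python3 plan.py .5328 -.296 .098 8.8 4
```

```text
time: 11.42
tcp_pos: [0.5331, -0.2968, 0.0972]
eef_rot: [0.016, 0.651, 0.759, 0.015]
contact_force: [-0.2, -0.0, -0.2]
grip_width: 0.0918
t 11.42 pos [ 0.5331 -0.2968  0.0972] yaw 8.77 zxy [2.46 0.11] tilt 2.46 err cm [-0.03  0.08  0.08] yawerr 0.03 F [-0.15 -0.02 -0.22] w 0.0918 q [ 1.01  0.64 -0.72  1.78  0.52  0.88  0.22]
[0.08, -0.02, -0.08] -0.0
[0.0, 0.0, 0.0] 0.0
[0.0, 0.0, 0.0] 0.0
[0.0, 0.0, 0.0] 0.0
[0.0, 0.0, 0.0] 0.0
```

```bash
python3 -m inch '{"dp":[[0,0,0],[0,0,0],[0,0,0],[0,0,0],[0,0,0]],"roll":[0,0,0,0,0],"gripper":[0.3,0.3,0.3,0.3,0.3]}';  python3 -m inch '{"dp":[[0,0,0],[0,0,0],[0,0,0],[0,0,0],[0,0,0]],"roll":[0,0,0,0,0],"gripper":[0.3,0.3,0.3,0.3,0.3]}';python3 plan.py .5328 -.296 .098 8.8 4
```

```text
time: 11.83
tcp_pos: [0.534, -0.2971, 0.0984]
eef_rot: [0.017, 0.651, 0.759, 0.015]
contact_force: [-0.1, 0.1, -1.3]
grip_width: 0.063
time: 12.25
tcp_pos: [0.5343, -0.2972, 0.0987]
eef_rot: [0.017, 0.651, 0.759, 0.015]
contact_force: [0.1, -1.1, 0.8]
grip_width: 0.0303
t 12.25 pos [ 0.5343 -0.2972  0.0987] yaw 8.78 zxy [2.58 0.03] tilt 2.59 err cm [-0.15  0.12 -0.07] yawerr 0.02 F [ 0.06 -1.07  0.79] w 0.0303 q [ 1.01  0.64 -0.73  1.78  0.52  0.88  0.22]
[0.14, -0.13, 0.07] -0.0
[0.0, 0.0, 0.0] 0.0
[0.0, 0.0, 0.0] 0.0
[0.0, 0.0, 0.0] 0.0
[0.0, 0.0, 0.0] 0.0
```

```bash
python3 -m inch '{"dp":[[0,-0.1,0],[0,0,0],[0,0,0],[0,0,0],[0,0,0]],"roll":[0,0,0,0,0],"gripper":[0,0,0,0,0]}'; python3 -m inch '{"dp":[[0,0,0],[0,0,0]],"roll":[0,0],"gripper":[0,0]}';python3 plan.py .5328 -.296 .098 8.8 4; python3 - <<'E'
from h import *
p,d=snap('side','s6')
cv2.imwrite('pics/s6c.png',cv2.resize(p[200:384,150:350],None,fx=3,fy=3)[:,:,::-1])
E
```

```text
time: 12.67
tcp_pos: [0.5323, -0.2977, 0.099]
eef_rot: [0.016, 0.651, 0.759, 0.014]
contact_force: [-0.6, 0.0, 0.8]
grip_width: 0.0161
time: 12.83
tcp_pos: [0.5323, -0.2976, 0.099]
eef_rot: [0.016, 0.651, 0.759, 0.014]
contact_force: [-0.6, -0.2, 2.0]
grip_width: 0.0161
t 12.83 pos [ 0.5323 -0.2976  0.099 ] yaw 8.77 zxy [2.48 0.01] tilt 2.48 err cm [ 0.05  0.16 -0.1 ] yawerr 0.03 F [-0.61 -0.22  1.98] w 0.0161 q [ 1.01  0.64 -0.73  1.78  0.52  0.88  0.22]
[0.15, 0.07, 0.1] -0.001
[0.0, 0.0, 0.0] 0.0
[0.0, 0.0, 0.0] 0.0
[0.0, 0.0, 0.0] 0.0
[0.0, 0.0, 0.0] 0.0
```

View pics/s6c.png

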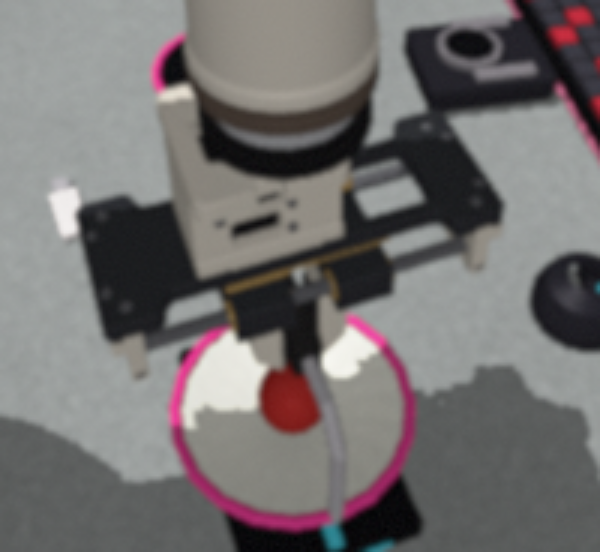

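Both fingers hold the grip, with the opening at 16.1 mm, and the ball is centred. I'll lift gently.

```bash
python3 -m inch '{"dp":[[0,0,-0.2],[0,0,-0.4],[0,0,-0.6],[0,0,-0.8],[0,0,-0.8]],"roll":[0,0,0,0,0],"gripper":[0,0,0,0,0]}'; python3 plan.py .5328 -.296 .20 8.8 .8
```

```text
time: 13.3
tcp_pos: [0.529, -0.2963, 0.1258]
eef_rot: [0.014, 0.651, 0.759, 0.014]
contact_force: [-0.1, -0.2, -2.2]
grip_width: 0.0158
t 13.30 pos [ 0.529  -0.2963  0.1258] yaw 8.79 zxy [2.24 0.23] tilt 2.25 err cm [0.38 0.03 7.42] yawerr 0.01 F [-0.07 -0.18 -2.22] w 0.0158 q [ 1.04  0.61 -0.75  1.77  0.48  0.92  0.24]
[-0.0, 0.07, -0.8] -0.0
[-0.0, 0.07, -0.8] 0.0
[-0.0, 0.07, -0.8] 0.0
[-0.0, 0.07, -0.8] 0.0
[-0.0, 0.07, -0.8] 0.0
```

```bash
python3 -m inch '{"dp":[[0,0,-0.8],[0,0,-0.8],[0,0.1,-0.7],[0,0.1,-0.5],[0,0,-0.3]],"roll":[0,0,0,0,0],"gripper":[0,0,0,0,0]}';python3 -m inch '{"dp":[[0,0,-0.2],[0,0,0],[0,0,0]],"roll":[0,0,0],"gripper":[0,0,0]}'; python3 plan.py .5328 -.296 .20 8.8 .8; python3 - <<'E'
from h import *
p,d=snap('side','s7')
cv2.imwrite('pics/s7c.png',cv2.resize(p[180:384,150:350],None,fx=2.9,fy=2.9)[:,:,::-1])
E
```

```text
time: 13.72
tcp_pos: [0.5311, -0.2967, 0.1631]
eef_rot: [0.016, 0.651, 0.759, 0.014]
contact_force: [-0.2, -0.9, -3.2]
grip_width: 0.0155
time: 13.97
tcp_pos: [0.5316, -0.297, 0.1667]
eef_rot: [0.017, 0.651, 0.759, 0.014]
contact_force: [0.4, -0.4, -2.3]
grip_width: 0.0161
t 13.97 pos [ 0.5316 -0.297   0.1667] yaw 8.79 zxy [2.53 0.01] tilt 2.53 err cm [0.12 0.1  3.33] yawerr 0.01 F [ 0.35 -0.38 -2.31] w 0.0161 q [ 1.06  0.56 -0.78  1.74  0.44  0.99  0.27]
[0.01, 0.07, -0.8] -0.0
[0.01, 0.07, -0.8] 0.0
[0.01, 0.07, -0.8] 0.0
[0.01, 0.07, -0.8] 0.0
[0.0, 0.01, -0.14] 0.0
```

View pics/s7c.png

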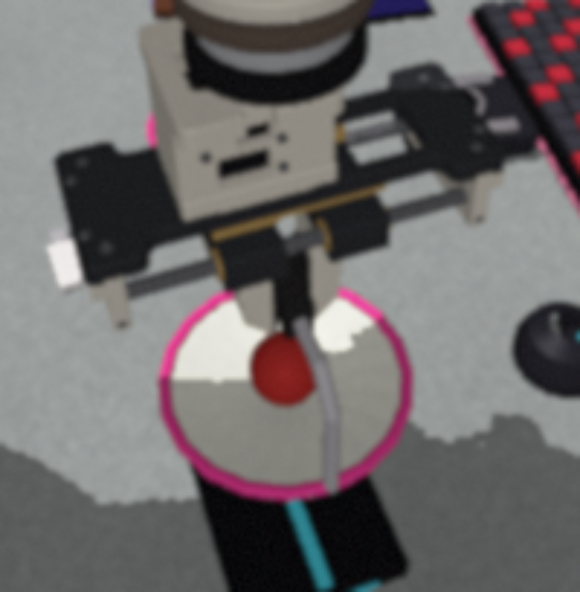

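The dish is off the stand, level, with the ball centred at crop (285,368). I'll carry and turn together in gentle ramps.

```bash
python3 -m inch '{"dp":[[0.2,0.05,-0.2],[0.5,0.1,-0.2],[0.8,0.1,-0.2],[1.0,0.1,-0.2],[1.2,0.05,-0.2]],"roll":[-0.01,-0.02,-0.03,-0.04,-0.05],"gripper":[0,0,0,0,0]}'; python3 plan.py .5367 .041 .203 98.8 1.2 .05
```

```text
time: 14.43
tcp_pos: [0.5258, -0.2592, 0.1751]
eef_rot: [0.016, 0.589, 0.808, 0.013]
contact_force: [-0.1, 0.0, -1.6]
grip_width: 0.0157
t 14.43 pos [ 0.5258 -0.2592  0.1751] yaw 17.85 zxy [2.37 0.09] tilt 2.38 err cm [ 1.09 30.02  2.79] yawerr 80.95 F [-0.05  0.01 -1.56] w 0.0157 q [ 1.06  0.52 -0.84  1.79  0.45  0.99  0.36]
[1.12, 0.41, -0.11] -0.05
[1.1, 0.47, -0.11] -0.05
[1.08, 0.52, -0.11] -0.05
[1.05, 0.57, -0.11] -0.05
[1.02, 0.63, -0.11] -0.05
```

```bash
python3 -m inch '{"dp":[[1.2,0.4,-0.1],[1.2,0.5,-0.1],[1.2,0.55,-0.1],[1.15,0.6,-0.1],[1.15,0.65,-0.1]],"roll":[-0.05,-0.05,-0.05,-0.05,-0.05],"gripper":[0,0,0,0,0]}'; python3 plan.py .5367 .041 .203 98.8 1.3 .05
```

```text
time: 14.85
tcp_pos: [0.5242, -0.1856, 0.1812]
eef_rot: [0.017, 0.471, 0.882, 0.01]
contact_force: [0.3, 0.2, -1.7]
grip_width: 0.0156
t 14.85 pos [ 0.5242 -0.1856  0.1812] yaw 33.83 zxy [2.3 0.1] tilt 2.31 err cm [ 1.25 22.66  2.18] yawerr 64.97 F [ 0.35  0.24 -1.67] w 0.0156 q [ 1.03  0.49 -0.94  1.86  0.46  0.99  0.5 ]
[1.03, 0.78, -0.12] -0.05
[0.99, 0.83, -0.12] -0.05
[0.95, 0.88, -0.12] -0.05
[0.9, 0.93, -0.12] -0.05
[0.86, 0.97, -0.12] -0.05
```

```bash
python3 -m inch '{"dp":[[1.05,0.8,-0.1],[1.0,0.85,-0.1],[0.95,0.9,-0.1],[0.9,0.95,-0.1],[0.85,1.0,-0.1]],"roll":[-0.055,-0.055,-0.055,-0.055,-0.055],"gripper":[0,0,0,0,0]}'; python3 plan.py .5367 .041 .203 98.8 1.2 .055
```

```text
time: 15.27
tcp_pos: [0.5248, -0.1103, 0.1877]
eef_rot: [0.018, 0.33, 0.944, 0.007]
contact_force: [-0.4, 0.9, -1.8]
grip_width: 0.0159
t 15.27 pos [ 0.5248 -0.1103  0.1877] yaw 51.47 zxy [2.27 0.06] tilt 2.27 err cm [ 1.19 15.13  1.53] yawerr 47.33 F [-0.42  0.89 -1.76] w 0.0159 q [ 0.98  0.48 -1.03  1.9   0.49  1.    0.63]
[0.67, 0.99, -0.12] -0.055
[0.61, 1.03, -0.12] -0.055
[0.55, 1.06, -0.12] -0.055
[0.49, 1.09, -0.12] -0.055
[0.43, 1.11, -0.12] -0.055
```

```bash
python3 -m inch '{"dp":[[0.7,1.0,-0.1],[0.65,1.05,-0.1],[0.6,1.05,-0.1],[0.5,1.1,-0.1],[0.45,1.0,-0.1]],"roll":[-0.055,-0.055,-0.055,-0.055,-0.055],"gripper":[0,0,0,0,0]}'; python3 plan.py .5367 .041 .203 98.8 1.1 .055
```

```text
time: 15.68
tcp_pos: [0.5244, -0.041, 0.1943]
eef_rot: [0.02, 0.181, 0.983, 0.004]
contact_force: [0.2, -0.1, -2.8]
grip_width: 0.0157
t 15.68 pos [ 0.5244 -0.041   0.1943] yaw 69.17 zxy [ 2.28 -0.01] tilt 2.28 err cm [1.23 8.2  0.87] yawerr 29.63 F [ 0.21 -0.13 -2.85] w 0.0157 q [ 0.92  0.49 -1.12  1.91  0.53  1.02  0.78]
[0.23, 1.07, -0.11] -0.055
[0.17, 1.08, -0.11] -0.055
[0.11, 1.09, -0.11] -0.055
[0.05, 1.09, -0.11] -0.055
[-0.01, 1.09, -0.11] -0.055
```

```bash
python3 -m inch '{"dp":[[0.25,1.0,-0.1],[0.2,1.0,-0.1],[0.1,0.9,-0.1],[0.0,0.8,-0.1],[0,0.7,-0.1]],"roll":[-0.05,-0.05,-0.05,-0.05,-0.05],"gripper":[0,0,0,0,0]}'; python3 plan.py .5367 .041 .203 98.8 0.6 .05
```

```text
time: 16.1
tcp_pos: [0.5267, 0.0123, 0.201]
eef_rot: [0.02, 0.04, 0.999, -0.0]
contact_force: [0.5, -1.2, -2.9]
grip_width: 0.0155
t 16.10 pos [0.5267 0.0123 0.201 ] yaw 85.45 zxy [ 2.29 -0.1 ] tilt 2.29 err cm [1.   2.87 0.2 ] yawerr 13.35 F [ 0.45 -1.25 -2.91] w 0.0155 q [ 0.85  0.52 -1.19  1.9   0.57  1.06  0.92]
[-0.15, 0.58, -0.03] -0.05
[-0.18, 0.57, -0.03] -0.05
[-0.21, 0.56, -0.03] -0.05
[-0.24, 0.55, -0.03] -0.05
[-0.27, 0.54, -0.03] -0.033
```

```bash
python3 -m inch '{"dp":[[-0.1,0.5,0],[-0.15,0.4,0],[-0.2,0.4,0],[-0.2,0.3,0],[-0.1,0.2,0]],"roll":[-0.045,-0.04,-0.035,-0.03,-0.02],"gripper":[0,0,0,0,0]}'; python3 -m inch '{"dp":[[0,0,0],[0,0,0]],"roll":[-0.01,0],"gripper":[0,0]}';python3 plan.py .5367 .041 .203 98.8 0.4 .03
```

```text
time: 16.52
tcp_pos: [0.5317, 0.0376, 0.2027]
eef_rot: [0.02, -0.06, 0.998, -0.002]
contact_force: [-0.4, 0.7, -2.8]
grip_width: 0.0156
time: 16.68
tcp_pos: [0.5315, 0.0387, 0.2027]
eef_rot: [0.02, -0.067, 0.998, -0.002]
contact_force: [-0.4, 0.0, -2.7]
grip_width: 0.0159
t 16.68 pos [0.5315 0.0387 0.2027] yaw 97.71 zxy [ 2.36 -0.12] tilt 2.36 err cm [0.52 0.23 0.03] yawerr 1.09 F [-0.36  0.01 -2.71] w 0.0159 q [ 0.81  0.56 -1.23  1.89  0.61  1.09  1.05]
[-0.38, 0.11, -0.0] -0.019
[-0.17, 0.04, -0.0] 0.0
[0.0, 0.0, 0.0] 0.0
[0.0, 0.0, 0.0] 0.0
[0.0, 0.0, 0.0] 0.0
```

```bash
python3 -m inch '{"dp":[[-0.2,0.1,0],[-0.2,0.1,0],[-0.1,0,0],[0,0,0],[0,0,0]],"roll":[-0.01,-0.01,0,0,0],"gripper":[0,0,0,0,0]}';python3 plan.py .5367 .041 .203 98.8 0.4 .03; python3 tin.py t9; python3 - <<'E'
from h import *
z=np.load('pics/t9.npz');cv2.imwrite('pics/t9f.png',z['p'][:,:,::-1])
p,d=snap('side','s9');W=world('side',d)
hsv=cv2.cvtColor(p,cv2.COLOR_RGB2HSV);H,S,V=[hsv[...,i].astype(int) for i in range(3)]
k=(H>140)&(H<172)&(S>100)&(W[...,2]>.1)&(W[...,2]<.2)&(abs(W[...,1]-.04)<.12)&(abs(W[...,0]-.53)<.12)
q=W[k];print(k.sum(),q.min(0),q.max(0),cv2.minEnclosingCircle(q[:,:2].astype(np.float32)))
A=np.c_[q[:,:2],np.ones(len(q))];c=np.linalg.lstsq(A,q[:,2],rcond=None)[0];print('plane',c)
k=((H<6)|(H>174))&(S>140)&(W[...,2]>.1)&(W[...,2]<.2)&(abs(W[...,1]-.04)<.06)
print('ball',k.sum(),W[k].min(0),W[k].max(0))
b=W[k]
# sphere fit r=.02
from scipy.optimize import least_squares
r=least_squares(lambda c:np.linalg.norm(b-c,axis=1)-.02,b.mean(0)+[0,.01,-.01],loss='soft_l1',f_scale=.003);print(r.x)
cv2.imwrite('pics/s9c.png',cv2.resize(p[100:280,130:330],None,fx=3,fy=3)[:,:,::-1])
E
```

```text
time: 17.1
tcp_pos: [0.5366, 0.0404, 0.2027]
eef_rot: [0.02, -0.077, 0.997, -0.003]
contact_force: [-1.3, -0.5, -2.2]
grip_width: 0.0158
t 17.10 pos [0.5366 0.0404 0.2027] yaw 98.82 zxy [ 2.33 -0.17] tilt 2.34 err cm [0.01 0.06 0.03] yawerr -0.02 F [-1.33 -0.5  -2.25] w 0.0158 q [ 0.8   0.57 -1.23  1.88  0.62  1.1   1.06]
[-0.02, 0.06, -0.03] 0.0
[0.0, 0.0, 0.0] 0.0
[0.0, 0.0, 0.0] 0.0
[0.0, 0.0, 0.0] 0.0
[0.0, 0.0, 0.0] 0.0
g 317 ((0.5503506064414978, 0.35590890049934387), 0.02218361385166645) [0.55020715 0.35462269 0.10915818]
b 347 ((0.5476862788200378, 0.2763771116733551), 0.035715922713279724) [0.54606942 0.28794489 0.10927627]
o 291 ((0.5470640063285828, 0.22602578997612), 0.02184799127280712) [0.54612002 0.22346333 0.10908264]
288 [ 0.46946932 -0.03148258  0.14164589] [0.60121031 0.10529741 0.17025335] ((0.5343275666236877, 0.0371209941804409), 0.06927156448364258)
plane [ 0.02991681 -0.00804799  0.13143488]
ball 178 [0.51897728 0.01586466 0.14528106] [0.55029321 0.04210543 0.17334207]
[0.53565939 0.03844829 0.15302309]
```

View pics/s9c.png

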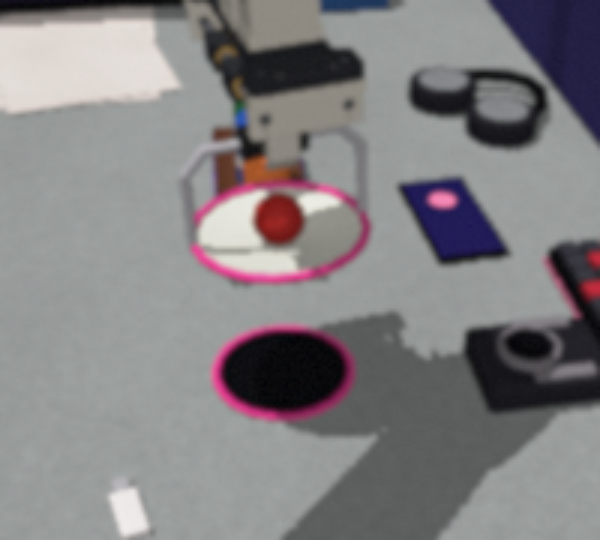

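View pics/t9f.png

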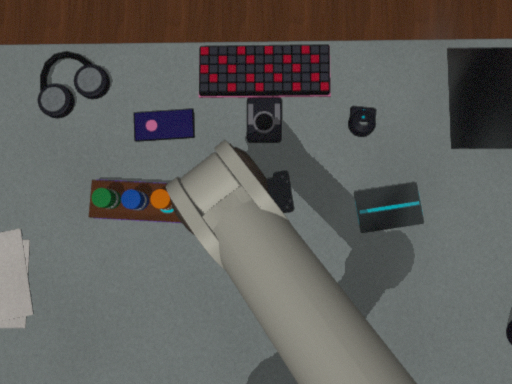

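The dish is about 5 mm from the mat centre and tilted under 2°. The ball is within 2 mm of the middle, and the handle now lies along image x across the stripe. I'll settle briefly, measure the stripe angle again and hand in.

```bash
python3 -m inch '{"dp":[[0,0,0],[0,0,0],[0,0,0],[0,0,0],[0,0,0]],"roll":[0,0,0,0,0],"gripper":[0,0,0,0,0]}';python3 plan.py .5367 .041 .203 98.8 0.4 .03|head -1; python3 - <<'E'
from h import *
z=np.load('pics/t9.npz');p=z['p'];W=world('top',z['d']);h=cv2.cvtColor(p,cv2.COLOR_RGB2HSV)
k=np.zeros(z['d'].shape,bool);k[175:240,350:430]=1;k&=(h[...,0]>80)&(h[...,0]<100)&(h[...,1]>120)
print(cv2.fitLine(W[k][:,:2].astype(np.float32),2,0,.01,.01).ravel())
# handle direction in dish, side cam
z=np.load('pics/s9.npz');W=world('side',z['d']);k=(W[...,2]>.17)&(W[...,2]<.235)&(abs(W[...,1]-.04)<.05)&(abs(W[...,0]-.535)<.075)&(abs(W[...,0]-.535)>.045)
q=W[k];print(k.sum(),cv2.fitLine(q[:,:2].astype(np.float32),2,0,.01,.01).ravel())
print(robot.state()['joint_velocities'].round(3))
robot.sign_off()
E
```

```text
time: 17.62
tcp_pos: [0.5363, 0.04, 0.2026]
eef_rot: [0.02, -0.077, 0.997, -0.003]
contact_force: [-0.0, -0.5, -2.9]
grip_width: 0.0158
t 17.62 pos [0.5363 0.04   0.2026] yaw 98.79 zxy [ 2.32 -0.19] tilt 2.32 err cm [0.04 0.1  0.04] yawerr 0.01 F [-0.04 -0.47 -2.87] w 0.0158 q [ 0.8   0.57 -1.23  1.88  0.62  1.1   1.06]
[nan nan nan nan]
187 [0.98819536 0.15319917 0.52849025 0.03519265]
[ 0.    -0.003  0.002 -0.     0.    -0.001 -0.   ]
the job is handed in; nothing more can be done
```

I placed the orange tin in the empty place and let it go. I then lifted the dish, turned it a quarter turn over the mat, and handed the job in at about 17.6 s. The arm was still holding the dish.

| Check | Last measurement | Limit |
|---|---|---|
| Tin from the centre of the empty place | about 4 mm (it drifted towards +x when pressed down before release); upright, same height as its neighbours | 12 mm |
| Dish from above the mat's centre | about 5 mm | 30 mm |
| Dish underside above the desk | about 12 cm | 8 to 17 cm |
| Dish tilt | about 1.8° (tool 2.3°) | 5.7° |
| Handle square to the stripe | at 8.8°, square to the stripe direction from the first images | 0.15 rad |
| Ball from the dish's middle | about 2 mm | 12 mm |

- **Stillness:** the joint speeds were near zero at hand-in.
- **Other objects:** the blue and green tins and the bystanders looked unmoved in the last pictures. The blue tin's last circle fit was spoilt by the neighbouring orange tin, so I judged that one by its median position and the picture.
- **Failed check:** a last re-measurement of the stripe angle gave no result because of missing depth. The squareness figure therefore relies on the angle measured at the start; the stand is fixed.

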